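Set the infusion clock to four o'clock

TASK

Set the wooden infusion clock lying on the shelf to four o'clock: gently push its hands round until the long hand points at the twelve mark (the pair of bars) and the short hand at the four. Only push the hands, do not pinch them; leave the board where it lies and everything else untouched.

Things in the scene. Friction and masses are not known exactly. Their poses are not given: they have to be found in the camera images.
- clock: infusion clock: square birch board 300 x 300 x 24 mm, 2 kg, lying loose and flat. Origin under its centre, on the axis of both hands; +x is the twelve o'clock direction, -y three o'clock. Dark hour marks 4 mm high at radius 136 mm: a pair of bars at twelve, single bars at three, six, nine, dots elsewhere. Hub of radius 17 mm, up to 60 mm above the shelf.
- minute_hand (a joint): long hand: rad clockwise from above, 0 at twelve, turns without end either way (6.283 is also twelve). Bar 14 mm wide, reaching 125 mm from the axis (15 mm behind), 43 to 55 mm above the shelf. Stays where it is left; needs about 0.03 N m. Passes over the short hand without touching it.
- hour_hand (a joint): short hand: rad, same sense and zero, four o'clock is 2.094. Bar 18 mm wide, reaching 75 mm from the axis (15 mm behind), 28 to 40 mm above the shelf, same stiffness. A finger beside it also reaches the long hand's level and would push that too if it is in the way.
- minute_hand_tip (a point): point on the long hand's centre line, 120 mm from the axis, on its top face
- hour_hand_tip (a point): point on the short hand's centre line, 70 mm from the axis, on its top face
- twelve (a point): point on the board's face on the twelve o'clock line, 120 mm from the axis
- four (a point): point on the board's face on the four o'clock line, 70 mm from the axis
- bucket: empty birch bucket, 200 mm wide, 210 mm tall, fixed crossbar handle; origin under its centre. Leave it alone.
- ladle: birch ladle lying flat, 390 mm long along its y, cup 80 mm wide and 45 mm tall at -y, handle to +y; origin at mid-length, on the shelf. Leave it alone.
- spray: amber glass trigger spray bottle, 72 mm wide, 190 mm tall; origin under its centre. Leave it alone.
- stone: rough grey ceramic stove stone, 88 mm wide, 53 mm tall; origin under its centre. Leave it alone.
- roller: wooden back massager, 250 mm long along its x, 54 mm tall, four wheels at +x, plain handle at -x; origin on the shelf, near mid-length. Leave it alone.
- vial: small amber scent vial, 26 mm wide, 45 mm tall, standing on one corner of the clock board, 180 mm from the clock's centre; origin under its centre. Leave it alone.
- timer: sand timer, 60 mm wide, 120 mm tall; origin under its centre. Leave it alone.

How it is judged:
By the outcome, as a careful person would: the job done as asked, in the order asked, and still so for the second after the job is handed in, with the robot touching nothing.
It also fails if it takes over 67 s, if anything falls off the work surface, if the arm or the gripper's body presses on something with over 40 N, if the wrist force passes 120 N, or if a joint passes its speed limit or range.

ROBOT

A 6-joint arm with a two-finger parallel gripper is mounted at the origin on the work surface. World frame = base frame: x ahead of the robot, y to its left, z up, the work surface at z = 0. Lengths are in mm, angles in degrees, forces in N, time in s.
With the tool pointing down it reaches from about 300 to 850 mm from the base axis. Payload 4.2 kg.
Tool frame: the origin (TCP) lies between the finger pads; the fingertips stand 14 mm ahead of it and the grasp point (between the pads) lies 5 mm behind it (env.finger_overhang is the distance from the TCP to the fingertips, in mm); z points along the fingers, y is the line along which they close (so a half turn about z gives the same grasp; the last joint's range is limited). The gripper opens to 91 mm and grips with 3 to 60 N. Pads are 32 mm wide; open, the fingers measure 118 mm over their backs; the gripper's body (76 mm by 178 mm) begins 60 mm behind the grasp point.
Start: joints at [-74.599, 18.312, 89.639, -0, 72.044, -1.146], TCP at [163.764, -551.202, 227.976] pointing down, gripper open.
Joint ranges: [-177.97, 177.97], [-48.28, 115.42], [12.27, 149.76], [-77.06, 257.06], [2.81, 150.46], [-146.56, 146.56]. Speed limits (degrees/s): [147.25, 147.25, 180, 180, 180, 180].

INTERFACE

Orientations are given as [roll, pitch, yaw] about the fixed x, y, z axes, in that order (R = Rz(yaw) Ry(pitch) Rx(roll)).
In Python, from workcell import status, cams, env, finder gives the robot as it stands.
- The arm moves only by the tool apply_moves, never from a script. Its argument "increments" is a list of rows, each a list of 7 numbers: the opening, from -1 (shut) to 1 (fully open), then the shift along the world's x, y, z in m, then the turn, a rotation vector about the world's x, y, z in degrees. In form: [[gripper, x, y, z, ax, ay, az], ...]. A call has 1 to 5 rows; each row shifts and turns the commanded pose from where the row before left it; what a row does not reach is not made up. A row lasts 1/12 s, in which the tool goes at most 41.7 mm and 7.16 degrees, less where a joint would pass 70% of its speed; a pose out of reach is approached as far as the arm can. A call with a gripper value outside its range is refused whole. The fingers move at their own pace and stop on an object; "newtons" is the grip in N (left out, the last holds). Time passes only in rows, so rows that do not move let the fingers close. It gives the time, the measured TCP pose, the force, the opening and the grip force at its end, in the units of the state.
- status.state(): the state, without advancing time (a new reading comes with each control period).
- cams.grab_frame(name): name is "side" or "top"; returns a dict with "color" (480x640x3 uint8, red, green, blue), "intrinsics" (3x3 intrinsics, pixels), "R" (3x3) and "t" (3): a world point X has camera coordinates R X + t. Camera axes: x right, y down, z forward; pixel columns grow to the right and rows downward; lengths in mm; the calibration is good to about 2 mm. A picture is of the moment at which its call begins. There is no depth.
- env.job_done(): hands the job in; it is judged then, once.
Trained networks look in the newest picture that a camera, given by its name, has taken for a name from the list of things; names that differ only in an ending like _2 or _b are one class to them, and where a whole thing is asked for, a point or a joint stands for the part that bears it (a point fixed in the world has none). Each returns a list of dicts, best first, with "score" (0 to 1); they miss things now and then, are a little off and sometimes report something else, mostly with a low value. They report only what shows in the picture. A call takes as long as a camera call.
- finder.boxes_of(query, camera): "rect" ([left, top, width, height] in pixels, round what is visible of it).
- finder.trace(query, camera): "pixels" (480x640 bool, what is visible of it) and "rect" ([left, top, width, height] in pixels, round what is visible of it).
The state is a dict: "time_s": time; "qpos": joint angles; "qvel": joint speeds; "effort": joint torques, N m; "ee_pos": TCP position; "ee_rot": TCP orientation; "force": force on the tool from outside, world axes, zero at the start; "torque": the same for the moment, N m; "gripper_width": finger opening in mm; "gripper_force": force on a finger pad.
Only numpy, scipy, OpenCV 4.12 (cv2) and the standard library are available. Lean on these libraries where they do the work, as an engineer would, in place of code of your own. Each camera call takes 0.05 s, during which the arm holds its last target. There are 200 camera calls.

## Working session

There is one attempt and no reset: what is moved stays moved. The work goes in short steps, Python scripts to look and compute and a tool call to move; the robot and the scene stay as the last step left them, time stands still between calls to the robot, and variables do not carry over. Pictures are saved under pics/ and viewed, at most 10 in all, crops included, and the job is handed in when it is done.

Besides the shell and the picture viewer there is one more tool, called after "Call:" in YAML: its name, and indented under it one key for each argument. apply_moves: Moves the arm, as the interface text tells. Its arguments: {"type":"object","properties":{"increments":{"type":"array","items":{"type":"array","items":{"type":"number"}}},"newtons":{"type":"number"}},"required":["increments"]}

```bash
mkdir -p pics; cat > h.py <<'E'
import numpy as np, cv2
from workcell import status, cams, env, finder
def shot(cam,name=None):
    f=cams.grab_frame(cam)
    if name: cv2.imwrite('pics/'+name,f['color'][:,:,::-1])
    return f
def proj(f,X):
    c=np.asarray(X,float)@np.array(f['R']).T+f['t']; p=c@np.array(f['intrinsics']).T
    return p[...,:2]/p[...,2:]
def unproj(f,uv,z):
    uv=np.atleast_2d(uv).astype(float); R=np.array(f['R']);t=np.array(f['t'])
    d=np.c_[uv,np.ones(len(uv))]@np.linalg.inv(f['intrinsics']).T@R
    C=-R.T@t
    return C+d*((z-C[2])/d[:,2])[:,None]
E
python3 - <<'E'
from h import *
for c in ('top','side'):
    f=shot(c,c+'0.png')
    print(c, 'C',(-np.array(f['R']).T@f['t']).round())
    for q in ('clock','minute_hand','hour_hand','vial','bucket','spray','stone','timer','ladle','roller'):
        for b in finder.boxes_of(q,c)[:2]: print(q,round(b['score'],2),np.round(b['rect']))
print(status.state())
E
```

```text
top C [ 396.  -11. 1565.]
clock 0.85 [294. 187. 124. 120.]
minute_hand 0.52 [348. 236.  52.  12.]
minute_hand 0.36 [423. 207.  26.  89.]
hour_hand 0.73 [348. 254.   5.  18.]
vial 0.55 [297. 185. 122. 124.]
vial 0.48 [297. 205.  12.   7.]
bucket 0.8 [476. 200.  97.  80.]
spray 0.66 [ 84. 242.  51.  29.]
stone 0.93 [254. 222.  30.  31.]
timer 0.95 [471. 291.  30.  23.]
ladle 0.59 [266. 150. 148.  34.]
roller 0.65 [427. 206.  22.  89.]
side C [ 309. 1126.  819.]
clock 0.91 [286. 203. 107.  64.]
bucket 0.85 [338. 120.  54.  73.]
spray 0.68 [269. 335.  41.  90.]
stone 0.95 [297. 258.  34.  33.]
timer 0.72 [323. 188.  70.  20.]
timer 0.56 [393. 163.  22.  36.]
ladle 0.94 [254. 196.  41.  76.]
ladle 0.55 [394. 160.  17.  38.]
roller 0.79 [323. 189.  69.  18.]
roller 0.44 [338. 120.  52.  73.]
{'time_s': 1.1, 'qpos': array([-7.45990496e+01,  1.83106734e+01,  8.96398595e+01,  3.76836333e-04,
        7.20427994e+01, -1.14533877e+00]), 'qvel': array([ 0.04787616, -0.01841023, -0.06427733, -0.09021141,  0.03889172,
       -0.11438275]), 'effort': array([-4.23452630e-04, -4.12361526e+01, -2.32232952e+01,  7.29806442e-02,
        3.77207994e-02,  4.52524546e-06]), 'ee_pos': array([ 163.76585365, -551.19934741,  227.98239939]), 'ee_rot': array([ 1.79993326e+02, -2.25142399e-04,  1.65461730e+01]), 'force': array([-0.36475884,  0.5027103 , -0.24810098]), 'torque': array([0.01092123, 0.03182087, 0.01368998]), 'gripper_force': 0.0, 'gripper_width': 90.68134358112196}
```

View pics/top0.png

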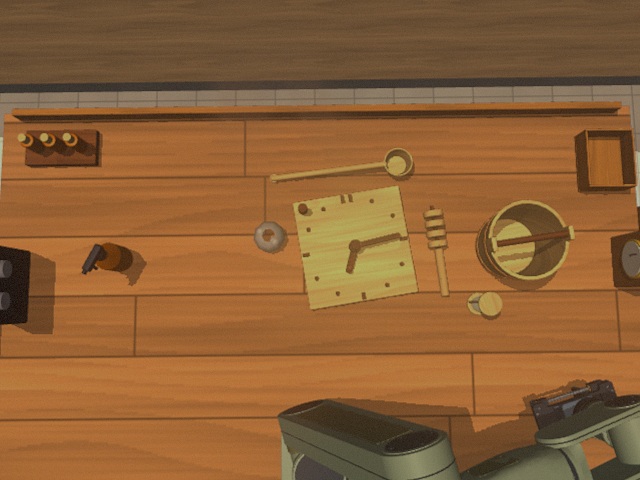

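View pics/side0.png

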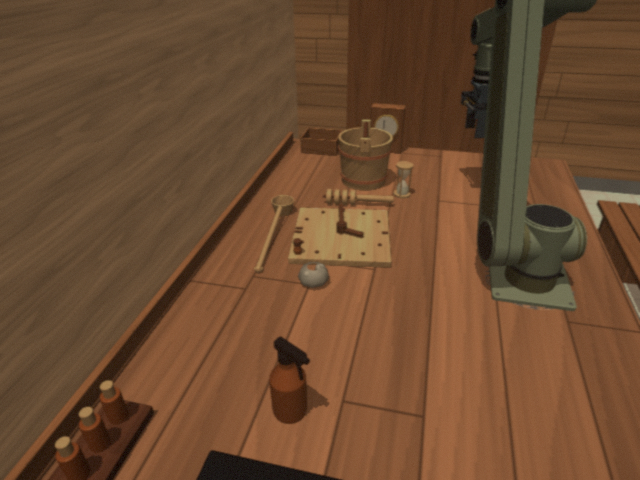

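The top view shows the clock centred near (356,246), with the twelve bars at (346,198). The long hand points to about (400,237), near three, and the short hand to about (350,271), past six. The vial stands at the upper-left corner (303,209). Next I'll measure these more precisely.

```bash
cat >> h.py <<'E'
def clockfit(f):
    m=finder.trace('clock','top')[0]['pixels'].astype(np.uint8)
    m=cv2.morphologyEx(m,cv2.MORPH_CLOSE,np.ones((9,9)))
    c=max(cv2.findContours(m,0,1)[0],key=cv2.contourArea)
    r=cv2.minAreaRect(c); return unproj(f,cv2.boxPoints(r),24),r
E
python3 - <<'E'
from h import *
f=shot('top')
P,r=clockfit(f); print(P.round(),r, [round(np.linalg.norm(P[i]-P[i-1])) for i in range(4)])
c=P.mean(0); print(c)
for q,z in (('minute_hand',55),('hour_hand',40)):
    for m in finder.trace(q,'top')[:2]:
        p=np.argwhere(m['pixels'])[:,::-1]; print(q,m['score'],m['rect'],len(p))
im=f['color'][176:320,280:432,::-1]
cv2.imwrite('pics/crop.png',cv2.resize(im,None,fx=4.15,fy=4.15,interpolation=cv2.INTER_CUBIC)[:600])
for q,z in (('vial',24),('roller',25),('bucket',100),('timer',60),('stone',30)):
    b=finder.boxes_of(q,'top')
    if b: x,y,w,h=b[0]['rect']; print(q,unproj(f,[[x,y],[x+w,y+h]],z).round())
E
```

```text
[[ 676.   69.   24.]
 [ 722. -236.   24.]
 [ 421. -275.   24.]
 [ 377.   23.   24.]] ((355.25897216796875, 246.6185760498047), (109.76390075683594, 110.90933227539062), 80.90972137451172) [302, 309, 303, 302]
[ 549.11211821 -104.91542187   24.        ]
minute_hand 0.81 [357.2, 233.2, 41.8, 11.6] 167
hour_hand 0.18 [267.1, 148.5, 145.2, 33.9] 1404
roller [[ 654. -304.   25.]
 [ 410. -357.   25.]]
bucket [[ 646. -278.  100.]
 [ 406. -344.  100.]]
timer [[ 427. -401.   60.]
 [ 362. -490.   60.]]
stone [[616. 181.  30.]
 [539.  91.  30.]]
```

View pics/crop.png

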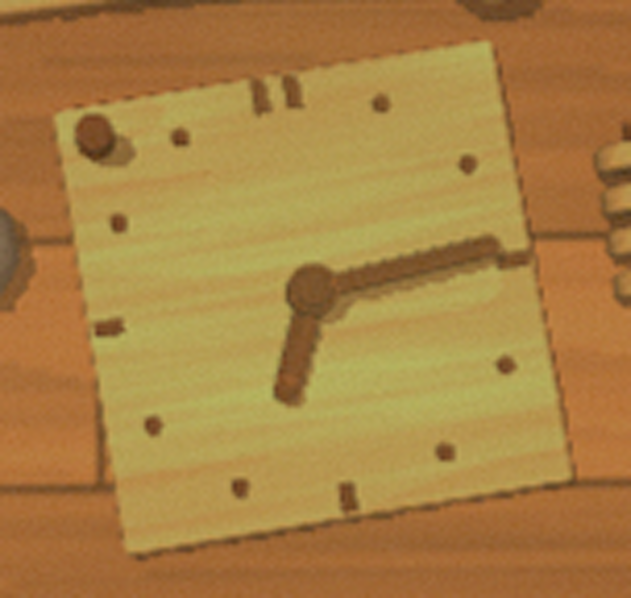

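The crop shows the twelve bars at (276,94), six at (348,497), the long hand's tip at (497,243) and the short hand's end at (287,400). I'll fit the clock pose from all the marks.

```bash
cat >> h.py <<'E'
def crop2px(p): return np.atleast_2d(np.array(p,float)+0.5)/4.15-0.5+[280,176]
def ang(v,th):  # clockwise deg from twelve; v world xy
    v=np.atleast_2d(v); return (np.degrees(th-np.arctan2(v[:,1],v[:,0])))%360
E
python3 - <<'E'
from h import *
from scipy.optimize import least_squares
f=shot('top')
M={0:(276,94),1:(381,103),2:(468,163),3:(513,258),4:(506,365),5:(446,452),6:(348,497),7:(240,488),8:(153,426),9:(109,327),10:(119,223),11:(180,137)}
W=unproj(f,crop2px(list(M.values())),28)[:,:2]
k=np.array(list(M))
def model(p): a=p[2]-k*np.pi/6; return np.c_[p[0]+p[3]*np.cos(a),p[1]+p[3]*np.sin(a)]
s=least_squares(lambda p:(model(p)-W).ravel(),[549,-105,.15,136]); p=s.x
print(p,np.degrees(p[2]),np.abs(s.fun).max())
c=p[:2];th=p[2]
print('hub',unproj(f,crop2px((312,289)),60))
print('min',ang(unproj(f,crop2px((497,243)),53)[:,:2]-c,th), 'hour',ang(unproj(f,crop2px((287,400)),38)[:,:2]-c,th))
for a in (0,90,120): 
    print(a,(np.cos(th-np.radians(a)),np.sin(th-np.radians(a))))
E
```

```text
[ 5.47865883e+02 -1.03170646e+02  1.59082786e-01  1.35929909e+02] 9.114772231531967 0.6912034990766642
hub [[ 547.55568535 -101.60483948   60.        ]]
min [85.42351967] hour [203.270854]
0 (np.float64(0.9873729969751744), np.float64(0.15841264104945088))
90 (np.float64(0.158412641049451), np.float64(-0.9873729969751744))
120 (np.float64(-0.35649712705817693), np.float64(-0.9342964189160023))
```

Call:
apply_moves:
  increments:
    - [-1, 0.027, 0.027, 0, 0, 0, -3.7]
    - [-1, 0.027, 0.027, 0, 0, 0, -3.7]
    - [-1, 0.027, 0.027, 0, 0, 0, 0]
    - [-1, 0.027, 0.027, 0, 0, 0, 0]
    - [-1, 0.027, 0.027, 0, 0, 0, 0]
  newtons: 10

```text
time_s: 2.02
ee_pos: [299.7, -414.9, 228.1]
ee_rot: [180.0, -0.0, 9.1]
force: [1.2, -0.5, -0.3]
gripper_width: 61.0
gripper_force: 0.0
```

Call:
apply_moves:
  increments:
    - [-1, 0.027, 0.027, 0, 0, 0, 0]
    - [-1, 0.027, 0.027, 0, 0, 0, 0]
    - [-1, 0.027, 0.027, 0, 0, 0, 0]
    - [-1, 0.027, 0.027, 0, 0, 0, 0]
    - [-1, 0.027, 0.027, 0, 0, 0, 0]

```text
time_s: 2.43
ee_pos: [434.8, -279.7, 228.2]
ee_rot: [180.0, -0.0, 9.1]
force: [0.2, -1.1, -0.0]
gripper_width: 27.2
gripper_force: 0.0
```

Call:
apply_moves:
  increments:
    - [-1, 0.027, 0.027, 0, 0, 0, 0]
    - [-1, 0.027, 0.027, 0, 0, 0, 0]
    - [-1, 0.027, 0.027, 0, 0, 0, 0]
    - [-1, 0.007, 0.006, -0.02, 0, 0, 0]
    - [-1, 0, 0, -0.02, 0, 0, 0]

```text
time_s: 2.85
ee_pos: [524.9, -192.2, 188.5]
ee_rot: [179.9, -0.2, 9.4]
force: [-0.1, -0.0, -0.3]
gripper_width: 0.5
gripper_force: 0.0
```

Call:
apply_moves:
  increments:
    - [-1, 0, 0, -0.03, 0, 0, 0]
    - [-1, 0, 0, -0.03, 0, 0, 0]
    - [-1, -0.003, -0.002, -0.03, 0, 0, 0]
    - [-1, 0, 0, -0.03, 0, 0, 0]
    - [-1, 0, 0, -0.008, 0, 0, 0]

```text
time_s: 3.27
ee_pos: [515.8, -195.0, 55.9]
ee_rot: [-179.8, 0.4, 9.2]
force: [0.1, 0.0, -0.5]
gripper_width: 0.5
gripper_force: 0.0
```

```bash
python3 - <<'E'
from h import *
f=shot('side'); x=f['color'][160:310,240:440,::-1]
cv2.imwrite('pics/s1.png',cv2.resize(x,None,fx=4,fy=4,interpolation=cv2.INTER_CUBIC))
print(status.state()['ee_pos'])
# path: r=95, step clock angles
p=status.state()['ee_pos'][:2]
for a in range(115,0,-5):
    w=np.radians(9.1-a); print(a,(547.9+95*np.cos(w)).round(1),(-103.2+95*np.sin(w)).round(1))
E
```

```text
[ 516.27197522 -195.20386177   56.34881939]
115 521.9 -194.6
110 529.9 -196.5
105 538.1 -197.7
100 546.4 -198.2
95 554.7 -198.0
90 562.9 -197.0
85 571.0 -195.3
80 579.0 -193.0
75 586.7 -189.9
70 594.1 -186.2
65 601.2 -181.9
60 607.8 -176.9
55 614.0 -171.4
50 619.7 -165.4
45 624.9 -158.9
40 629.4 -152.0
35 633.4 -144.7
30 636.6 -137.1
25 639.3 -129.2
20 641.2 -121.2
15 642.4 -113.0
10 642.9 -104.7
5 642.7 -96.4
```

View pics/s1.png

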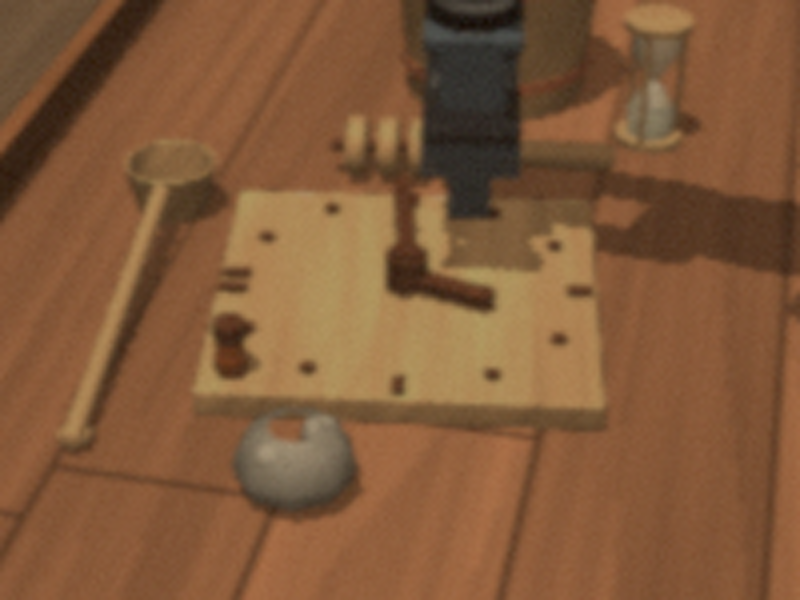

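The side view shows the closed fingers at crop (470,200), standing on the clockwise side of the long hand and clear of it. I'll sweep counter-clockwise.

Call:
apply_moves:
  increments:
    - [-1, 0.011, 0, 0.001, 0, 0, 0]
    - [-1, 0.008, -0.001, 0, 0, 0, 0]
    - [-1, 0.008, -0.001, 0, 0, 0, 0]
    - [-1, 0.008, 0, 0, 0, 0, 0]
    - [-1, 0.008, 0.001, 0, 0, 0, 0]

```text
time_s: 3.73
ee_pos: [562.9, -197.5, 62.0]
ee_rot: [179.9, -0.1, 9.1]
force: [-0.4, -0.6, -0.9]
gripper_width: 0.7
gripper_force: 0.2
```

Call:
apply_moves:
  increments:
    - [-1, 0.008, 0.002, 0, 0, 0, 0]
    - [-1, 0.008, 0.002, 0, 0, 0, 0]
    - [-1, 0.008, 0.003, 0, 0, 0, 0]
    - [-1, 0.008, 0.004, 0, 0, 0, 0]
    - [-1, 0.007, 0.004, 0, 0, 0, 0]

```text
time_s: 4.15
ee_pos: [601.6, -181.7, 60.9]
ee_rot: [180.0, -0.0, 9.2]
force: [-0.7, 0.1, 0.5]
gripper_width: 0.6
gripper_force: 0.2
```

Call:
apply_moves:
  increments:
    - [-1, 0.007, 0.005, 0, 0, 0, 0]
    - [-1, 0.006, 0.0055, 0, 0, 0, 0]
    - [-1, 0.006, 0.006, 0, 0, 0, 0]
    - [-1, 0.005, 0.0065, 0, 0, 0, 0]
    - [-1, 0.005, 0.007, 0, 0, 0, 0]

```text
time_s: 4.57
ee_pos: [630.2, -151.5, 60.9]
ee_rot: [180.0, 0.0, 9.1]
force: [-0.4, -0.0, -0.0]
gripper_width: 0.5
gripper_force: 0.2
```

Call:
apply_moves:
  increments:
    - [-1, 0.004, 0.007, 0, 0, 0, 0]
    - [-1, 0.003, 0.0075, 0, 0, 0, 0]
    - [-1, 0.003, 0.008, 0, 0, 0, 0]
    - [-1, 0.002, 0.004, 0, 0, 0, 0]
    - [-1, 0, 0, 0, 0, 0, 0]

```text
time_s: 4.98
ee_pos: [642.2, -124.5, 61.0]
ee_rot: [-180.0, -0.0, 9.2]
force: [-0.4, -0.0, 0.2]
gripper_width: 0.5
gripper_force: 0.0
```

```bash
python3 - <<'E'
from h import *
print(status.state()['ee_pos'])
f=shot('side'); x=f['color'][160:310,240:440,::-1]
t=shot('top')
for c in('side','top'):
  for m in finder.trace('minute_hand',c)[:1]: print(c,m['score'],m['rect'])
y=t['color'][176:320,280:432,::-1]
a=cv2.resize(x,(400,300),interpolation=cv2.INTER_CUBIC)
cv2.imwrite('pics/s2.png',np.hstack([cv2.resize(x,None,fx=2.4,fy=2.4,interpolation=2),cv2.resize(y,(320,360),interpolation=2)]))
E
```

```text
[ 642.20291147 -124.50711717   61.02267901]
side 0.75 [299.9, 215.5, 44.5, 11.5]
```

View pics/s2.png

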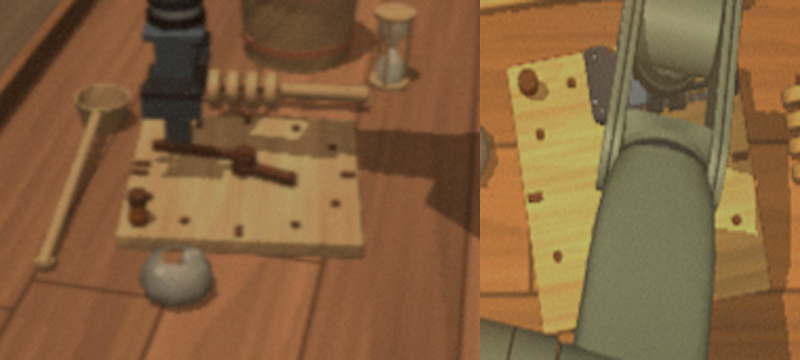

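The side view shows the long hand pushed to near twelve, with its tip at about (155,146) in the left panel. I'll fit its angle by matching the modelled bar to the mask.

```bash
cat >> h.py <<'E'
C=np.array([547.9,-103.2]); TH=0.15908
def handfit(f,mask,rng,rmin,rmax,hw,z0,z1):
    """angle (deg) whose projected bar best overlaps the dark mask, off the hub"""
    best=[]
    m=cv2.resize(mask.astype(np.uint8),None,fx=4,fy=4,interpolation=cv2.INTER_LINEAR).astype(bool)
    for a in rng:
        w=TH-np.radians(a); u=np.array([np.cos(w),np.sin(w)]); n=np.array([-u[1],u[0]])
        X=[np.r_[C+r*u+s*n,z] for r in(rmin,rmax) for s in(-hw,hw) for z in(z0,z1)]
        h=cv2.convexHull(((proj(f,X)+.5)*4-.5).round().astype(np.int32))
        p=cv2.fillConvexPoly(np.zeros(m.shape,np.uint8),h,1).astype(bool)
        best.append(((p&m).sum()/(p|m).sum(),a))
    best.sort(reverse=True); return best[:3]
def measure(cam,q,lo,hi):
    f=shot(cam); r=finder.trace(q,cam)
    a=dict(minute_hand=(-15,125,7,43,55),hour_hand=(-15,75,9,28,40))[q]
    return [handfit(f,m['pixels'],np.arange(lo,hi,.5),*a)+[m['score']] for m in r[:1]]
E
python3 - <<'E'
from h import *
print(measure('side','minute_hand',-30,40))
f=shot('side'); g=f['color'].max(2)<0
# independent: dark hand pixels in the rectified top-face plane z=55
Z=[]; 
im=f['color']
rr=np.arange(130,-130,-1.); yy=np.arange(130,-130,-1.)
Y,X=np.meshgrid(yy,rr); w=TH
P=np.stack([C[0]+X*np.cos(w)-Y*np.sin(w),C[1]+X*np.sin(w)+Y*np.cos(w),np.full(X.shape,55.)],-1)
uv=proj(f,P).astype(np.float32)
cv2.imwrite('pics/rect.png',cv2.resize(cv2.remap(im,uv[...,0],uv[...,1],cv2.INTER_CUBIC)[:,:,::-1],None,fx=2,fy=2))
E
```

```text
[[(np.float64(0.7414644179350062), np.float64(9.0)), (np.float64(0.7414644179350062), np.float64(8.5)), (np.float64(0.7377694859038143), np.float64(7.5)), 0.66]]
```

View pics/rect.png

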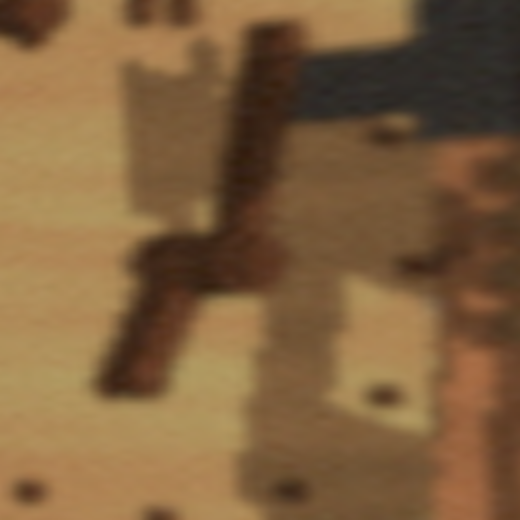

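The rectified view shows the long hand's tip at (286,25) against the axis at (260,260), so it is about 8° past twelve. That agrees with the finger geometry (8.3°), which leaves about 15 mm of sideways push.

Call:
apply_moves:
  increments:
    - [-1, -0.001, 0.004, 0, 0, 0, 0]
    - [-1, -0.001, 0.004, 0, 0, 0, 0]
    - [-1, 0, 0.004, 0, 0, 0, 0]
    - [-1, 0, 0.0025, 0, 0, 0, 0]
    - [-1, 0, 0, 0, 0, 0, 0]

```text
time_s: 5.75
ee_pos: [639.6, -110.4, 61.0]
ee_rot: [-180.0, 0.0, 9.2]
force: [-0.0, 0.2, 0.2]
gripper_width: 0.8
gripper_force: 0.0
```

```bash
python3 - <<'E'
from h import *
p=status.state()['ee_pos'][:2]-C; c,s=np.cos(TH),np.sin(TH); print(p@[c,s],p@[-s,c])
print(measure('side','minute_hand',-30,40))
E
```

```text
89.44170970356359 -21.65171782561788
[[(np.float64(0.7366791952244086), np.float64(-0.5)), (np.float64(0.7270158661160617), np.float64(0.0)), (np.float64(0.7251626898047723), np.float64(-1.0)), 0.51]]
```

Call:
apply_moves:
  increments:
    - [-1, 0.002, -0.01, 0, 0, 0, 0]
    - [-1, 0.002, -0.01, 0.01, 0, 0, 0]
    - [-1, 0, 0, 0.025, 0, 0, 0]
    - [-1, 0, 0, 0.025, 0, 0, 0]
    - [-1, -0.02, 0.013, 0, 0, 0, 0]

```text
time_s: 6.27
ee_pos: [630.1, -121.8, 126.2]
ee_rot: [179.6, -0.8, 9.0]
force: [2.1, 0.7, 1.3]
gripper_width: 0.4
gripper_force: 0.0
```

Call:
apply_moves:
  increments:
    - [-1, -0.025, 0.017, 0, 0, 0, 0]
    - [-1, -0.025, 0.017, 0, 0, 0, 0]
    - [-1, -0.025, 0.017, 0, 0, 0, 0]
    - [-1, -0.025, 0.013, 0, 0, 0, 0]
    - [-1, 0, 0, 0, 0, 0, 0]

```text
time_s: 6.68
ee_pos: [518.4, -52.8, 120.7]
ee_rot: [-179.9, 0.3, 9.2]
force: [-1.4, 0.3, -0.3]
gripper_width: 0.2
gripper_force: 0.0
```

Call:
apply_moves:
  increments:
    - [-1, 0, 0, -0.02, 0, 0, 0]
    - [-1, 0, 0, -0.02, 0, 0, 0]
    - [-1, 0, 0, -0.02, 0, 0, 0]
    - [-1, 0, 0, -0.013, 0, 0, 0]
    - [-1, 0, 0, -0.002, 0, 0, 0]

```text
time_s: 7.1
ee_pos: [522.8, -54.9, 43.8]
ee_rot: [-180.0, 0.2, 9.1]
force: [0.6, 0.0, 0.3]
gripper_width: 0.2
gripper_force: 0.0
```

```bash
python3 - <<'E'
from h import *
print(status.state()['ee_pos'])
print(measure('side','minute_hand',-30,40))
for a in range(253,140,-8):
    w=TH-np.radians(a); print(a,(C+55*np.array([np.cos(w),np.sin(w)])).round(1))
E
```

```text
[522.84245753 -54.85083427  43.80330418]
[[(np.float64(0.4710564399421129), np.float64(-0.5)), (np.float64(0.4703471552555448), np.float64(1.0)), (np.float64(0.46201773304577043), np.float64(1.5)), 0.45]]
253 [523.7 -53.8]
245 [517.1 -57.7]
237 [511.  -62.4]
229 [505.7 -67.9]
221 [501.2 -74.1]
213 [497.6 -80.9]
205 [495.  -88.1]
197 [493.4 -95.7]
189 [ 492.9 -103.3]
181 [ 493.5 -111. ]
173 [ 495.1 -118.5]
165 [ 497.7 -125.7]
157 [ 501.3 -132.4]
149 [ 505.8 -138.6]
141 [ 511.2 -144.1]
```

Call:
apply_moves:
  increments:
    - [-1, -0.0065, -0.004, 0, 0, 0, 0]
    - [-1, -0.006, -0.0045, 0, 0, 0, 0]
    - [-1, -0.0055, -0.0055, 0, 0, 0, 0]
    - [-1, -0.0045, -0.006, 0, 0, 0, 0]
    - [-1, -0.0035, -0.007, 0, 0, 0, 0]

```text
time_s: 7.62
ee_pos: [497.3, -81.8, 46.6]
ee_rot: [180.0, -0.1, 9.1]
force: [0.9, 0.1, -0.0]
gripper_width: 0.4
gripper_force: 0.3
```

Call:
apply_moves:
  increments:
    - [-1, -0.0025, -0.007, 0, 0, 0, 0]
    - [-1, -0.0015, -0.0075, 0, 0, 0, 0]
    - [-1, -0.0005, -0.0075, 0, 0, 0, 0]
    - [-1, 0.0005, -0.0075, 0, 0, 0, 0]
    - [-1, 0.0015, -0.0075, 0, 0, 0, 0]

```text
time_s: 8.03
ee_pos: [495.0, -118.9, 45.9]
ee_rot: [-180.0, 0.0, 9.1]
force: [-1.1, 0.4, -0.1]
gripper_width: 0.5
gripper_force: 0.5
```

Call:
apply_moves:
  increments:
    - [-1, 0.0025, -0.007, 0, 0, 0, 0]
    - [-1, 0.002, -0.003, 0, 0, 0, 0]
    - [-1, 0, 0, 0, 0, 0, 0]

```text
time_s: 8.28
ee_pos: [500.4, -129.2, 45.9]
ee_rot: [180.0, -0.0, 9.1]
force: [-0.1, -0.8, -0.1]
gripper_width: 0.7
gripper_force: 0.0
```

```bash
python3 - <<'E'
from h import *
s=status.state(); p=s['ee_pos'][:2]-C; print(s['ee_pos'],np.hypot(*p),ang(p,TH))
f=shot('side'); x=f['color'][190:280,270:410,::-1]
cv2.imwrite('pics/s3.png',cv2.resize(x,None,fx=5,fy=5,interpolation=cv2.INTER_CUBIC))
print(measure('side','minute_hand',-30,40)); print(measure('side','hour_hand',90,220))
E
```

```text
[ 500.43106725 -129.20328684   45.88395562] 54.12458316416497 [160.40086533]
[[(np.float64(0.6284808693683496), np.float64(-0.5)), (np.float64(0.624068638518853), np.float64(1.0)), (np.float64(0.6179475788538428), np.float64(0.0)), 0.68]]
[]
```

View pics/s3.png

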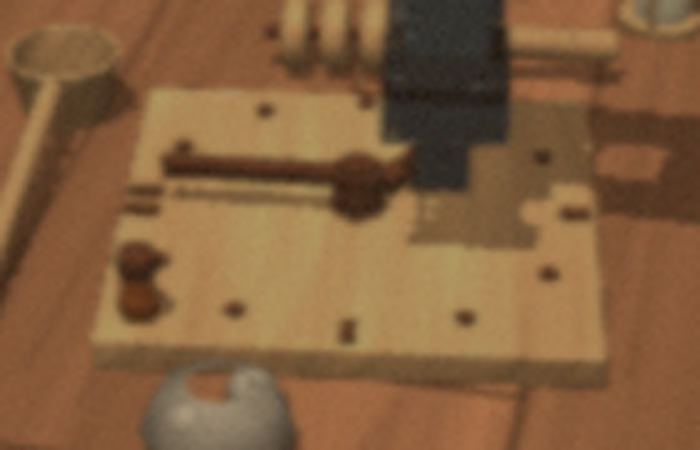

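The long hand reads about 0°. The short hand is mostly hidden behind the finger at (440,165). From contact geometry it is at about 127°, so I'll push 7° more, back off and look.

Call:
apply_moves:
  increments:
    - [-1, 0.0025, -0.0015, 0, 0, 0, 0]
    - [-1, 0.002, -0.0015, 0, 0, 0, 0]
    - [-1, 0, 0, 0, 0, 0, 0]
    - [-1, -0.01, 0.01, 0, 0, 0, 0]
    - [-1, -0.01, 0.01, 0, 0, 0, 0]

```text
time_s: 8.95
ee_pos: [484.9, -111.4, 46.0]
ee_rot: [180.0, -0.1, 9.1]
force: [0.0, -0.3, -0.1]
gripper_width: 0.5
gripper_force: 0.0
```

Call:
apply_moves:
  increments:
    - [-1, -0.01, 0, 0.03, 0, 0, 0]
    - [-1, -0.01, 0, 0.03, 0, 0, 0]
    - [-1, -0.02, 0.02, 0.03, 0, 0, 0]
    - [-1, -0.03, 0.03, 0.02, 0, 0, 0]
    - [-1, -0.03, 0.03, 0.02, 0, 0, 0]

```text
time_s: 9.37
ee_pos: [390.9, -37.5, 173.0]
ee_rot: [180.0, -0.1, 9.0]
force: [-0.1, 0.3, 0.8]
gripper_width: 0.5
gripper_force: 0.0
```

Call:
apply_moves:
  increments:
    - [-1, -0.01, 0.04, 0, 0, 0, 0]
    - [-1, -0.01, 0.04, 0, 0, 0, 0]
    - [-1, -0.01, 0.04, 0, 0, 0, 0]
    - [-1, -0.01, 0.04, 0, 0, 0, 0]
    - [-1, -0.01, 0.04, 0, 0, 0, 0]

```text
time_s: 9.78
ee_pos: [340.3, 163.9, 172.1]
ee_rot: [-180.0, -0.1, 9.1]
force: [0.6, -0.9, 0.2]
gripper_width: 0.7
gripper_force: 0.0
```

Call:
apply_moves:
  increments:
    - [-1, -0.01, 0.04, 0, 0, 0, 0]
    - [-1, -0.01, 0.04, 0, 0, 0, 0]
    - [-1, -0.01, 0.03, 0, 0, 0, 0]
    - [-1, 0, 0, 0, 0, 0, 0]

```text
time_s: 10.12
ee_pos: [310.1, 277.1, 171.9]
ee_rot: [-179.8, -0.1, 9.5]
force: [0.0, -1.3, 0.2]
gripper_width: 0.9
gripper_force: 0.0
```

```bash
python3 - <<'E'
from h import *
for c in('top','side'):
    print(c,measure(c,'minute_hand',-30,40),measure(c,'hour_hand',90,220))
f=shot('top'); im=f['color'][176:320,280:432,::-1]
cv2.imwrite('pics/t4.png',cv2.resize(im,None,fx=4.15,fy=4.15,interpolation=cv2.INTER_CUBIC)[:600])
E
```

```text
top [[(np.float64(0.6702876684771676), np.float64(3.0)), (np.float64(0.6556278336290163), np.float64(3.5)), (np.float64(0.6516285656483917), np.float64(4.0)), 0.58]] [[(np.float64(0.5975903614457831), np.float64(123.0)), (np.float64(0.5951923076923077), np.float64(123.5)), (np.float64(0.5904739109621828), np.float64(122.5)), 0.53]]
side [[(np.float64(0.698291782086796), np.float64(-0.5)), (np.float64(0.6904761904761905), np.float64(-1.0)), (np.float64(0.6839249378250056), np.float64(0.0)), 0.53]] [[(np.float64(0.03701346908473857), np.float64(189.5)), (np.float64(0.03686027739479855), np.float64(195.0)), (np.float64(0.03670708570485853), np.float64(193.0)), 0.74]]
```

View pics/t4.png

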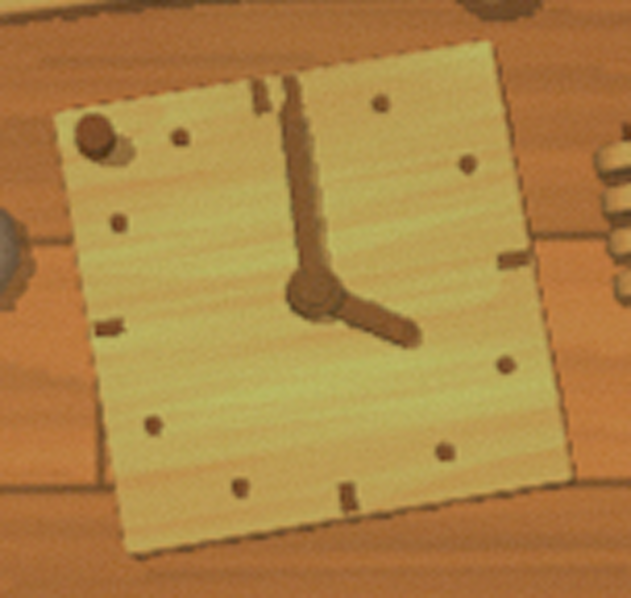

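The board hasn't moved and the short hand is close to four. The long hand's tip is at (291,100) against the pair's centre at (276,94), which looks a few degrees past twelve. I'll measure the centre lines precisely.

```bash
cat >> h.py <<'E'
def line(f,a0,z,r0,r1):
    """centre line of the dark bar near angle a0, in the plane z: angle from own direction, angle of tip from C, offset at axis"""
    w=TH-np.radians(a0); u=np.array([np.cos(w),np.sin(w)]); n=np.array([u[1],-u[0]]) # n clockwise
    r=np.arange(r0,r1,2.); s=np.arange(-22,22.1,.5)
    P=C+r[:,None,None]*u+s[None,:,None]*n
    uv=proj(f,np.dstack([P,np.full(P.shape[:2],z)])).astype(np.float32)
    v=cv2.remap(f['color'],uv[...,0],uv[...,1],cv2.INTER_LINEAR).astype(float)[...,1]
    v=cv2.blur(v,(1,3)); med=np.median(v,0)
    wt=np.clip(100-v,0,None); wt[:, :]*= 1
    c=(wt*s).sum(1)/wt.sum(1); k=np.polyfit(r,c,1)
    return a0+np.degrees(np.arctan(k[0])), a0+np.degrees(np.arctan2(np.polyval(k,r1),r1)),k[1],med[::6].round()
E
python3 - <<'E'
from h import *
f=shot('top')
print(line(f,2,55,30,112)); print(line(f,122,40,32,70))
E
```

```text
(np.float64(2.8747774968569524), np.float64(2.4340997195167087), np.float64(-0.8615397970784467), array([160., 161., 162., 162., 157., 117.,  84.,  87.,  87.,  89., 101.,
       122., 153., 164., 161.]))
(np.float64(121.62848455219819), np.float64(124.4697661272327), np.float64(3.473156901921913), array([162., 164., 166., 167., 160., 119.,  88.,  87.,  87.,  85.,  80.,
       105., 155., 165., 166.]))
```

Call:
apply_moves:
  increments:
    - [-1, 0.0238, -0.0293, 0, 0, 0, 0]
    - [-1, 0.0238, -0.0293, 0, 0, 0, 0]
    - [-1, 0.0238, -0.0293, 0, 0, 0, 0]
    - [-1, 0.0238, -0.0293, 0, 0, 0, 0]
    - [-1, 0.0238, -0.0293, 0, 0, 0, 0]

```text
time_s: 11.03
ee_pos: [430.9, 123.6, 171.7]
ee_rot: [-180.0, -0.0, 9.1]
force: [0.2, 1.2, 0.7]
gripper_width: 0.6
gripper_force: 0.0
```

Call:
apply_moves:
  increments:
    - [-1, 0.0238, -0.0293, 0, 0, 0, 0]
    - [-1, 0.0238, -0.0293, 0, 0, 0, 0]
    - [-1, 0.0238, -0.0293, 0, 0, 0, 0]
    - [-1, 0.0238, -0.0293, 0, 0, 0, 0]
    - [-1, 0.0238, -0.0293, 0, 0, 0, 0]

```text
time_s: 11.45
ee_pos: [549.8, -23.3, 171.5]
ee_rot: [-180.0, -0.0, 9.1]
force: [0.7, 0.1, -0.9]
gripper_width: 0.7
gripper_force: 0.0
```

Call:
apply_moves:
  increments:
    - [-1, 0.0238, -0.0293, 0, 0, 0, 0]
    - [-1, 0.0238, -0.0293, 0, 0, 0, 0]
    - [-1, 0.0238, -0.0293, 0, 0, 0, 0]
    - [-1, 0.0238, -0.0293, 0, 0, 0, 0]
    - [-1, 0, 0, 0, 0, 0, 0]

```text
time_s: 11.87
ee_pos: [647.7, -144.4, 170.5]
ee_rot: [179.8, -0.2, 8.9]
force: [0.2, 0.7, 0.5]
gripper_width: 0.2
gripper_force: 0.0
```

Call:
apply_moves:
  increments:
    - [-1, 0, 0, 0, 0, 0, 0]
    - [-1, 0, 0, 0, 0, 0, 0]

```text
time_s: 12.03
ee_pos: [643.4, -138.2, 171.0]
ee_rot: [-179.9, 0.1, 9.1]
force: [-0.6, 0.5, 0.2]
gripper_width: 0.3
gripper_force: 0.0
```

Call:
apply_moves:
  increments:
    - [-1, 0, 0, -0.03, 0, 0, 0]
    - [-1, 0, 0, -0.03, 0, 0, 0]
    - [-1, 0, 0, -0.03, 0, 0, 0]
    - [-1, 0, 0, -0.015, 0, 0, 0]
    - [-1, 0, 0, -0.005, 0, 0, 0]

```text
time_s: 12.45
ee_pos: [641.1, -136.2, 58.6]
ee_rot: [-179.8, 0.4, 9.2]
force: [-1.0, -0.3, -0.5]
gripper_width: 0.7
gripper_force: 0.0
```

Call:
apply_moves:
  increments:
    - [-1, 0, 0, 0, 0, 0, 0]
    - [-1, 0, 0, 0, 0, 0, 0]
    - [-1, 0, 0, 0, 0, 0, 0]

```text
time_s: 12.7
ee_pos: [645.2, -137.9, 63.5]
ee_rot: [179.9, -0.2, 9.2]
force: [-0.0, -0.1, 0.3]
gripper_width: 0.6
gripper_force: 0.0
```

Call:
apply_moves:
  increments:
    - [-1, -0.0015, 0.009, -0.001, 0, 0, 0]
    - [-1, -0.0015, 0.009, 0, 0, 0, 0]
    - [-1, -0.001, 0.006, 0, 0, 0, 0]
    - [-1, -0.001, 0.004, 0, 0, 0, 0]
    - [-1, -0.0005, 0.002, 0, 0, 0, 0]

```text
time_s: 13.12
ee_pos: [638.7, -107.1, 60.8]
ee_rot: [180.0, -0.0, 9.2]
force: [0.1, -0.6, 0.5]
gripper_width: 0.3
gripper_force: 0.2
```

Call:
apply_moves:
  increments:
    - [-1, 0, 0, 0, 0, 0, 0]
    - [-1, 0, 0, 0, 0, 0, 0]

```text
time_s: 13.28
ee_pos: [638.7, -108.0, 60.6]
ee_rot: [180.0, 0.0, 9.2]
force: [0.2, -0.4, 0.7]
gripper_width: 0.6
gripper_force: 0.0
```

Call:
apply_moves:
  increments:
    - [-1, 0, 0.001, 0, 0, 0, 0]
    - [-1, 0, 0.001, 0, 0, 0, 0]
    - [-1, 0, 0, 0, 0, 0, 0]
    - [-1, 0, 0, 0, 0, 0, 0]

```text
time_s: 13.62
ee_pos: [638.7, -106.2, 60.4]
ee_rot: [180.0, 0.0, 9.1]
force: [0.8, -0.2, -0.5]
gripper_width: 0.4
gripper_force: 0.0
```

Call:
apply_moves:
  increments:
    - [-1, 0.002, -0.01, 0, 0, 0, 0]
    - [-1, 0.002, -0.01, 0.01, 0, 0, 0]
    - [-1, 0, 0, 0.025, 0, 0, 0]
    - [-1, 0, 0, 0.03, 0, 0, 0]
    - [-1, -0.01, 0.005, 0.02, 0, 0, 0]

```text
time_s: 14.03
ee_pos: [635.0, -123.1, 147.7]
ee_rot: [179.9, -0.2, 9.1]
force: [0.3, -0.3, 0.9]
gripper_width: 0.0
gripper_force: 0.0
```

Call:
apply_moves:
  increments:
    - [-1, -0.033, 0.0025, 0, 0, 0, 0]
    - [-1, -0.033, 0.0025, 0, 0, 0, 0]
    - [-1, -0.033, 0.0025, 0, 0, 0, 0]
    - [-1, -0.033, 0.0025, 0, 0, 0, 0]
    - [-1, -0.018, 0.001, 0, 0, 0, 0]

```text
time_s: 14.45
ee_pos: [478.8, -110.2, 145.4]
ee_rot: [-180.0, 0.2, 9.1]
force: [-0.1, 0.7, -0.6]
gripper_width: 0.2
gripper_force: 0.0
```

Call:
apply_moves:
  increments:
    - [-1, 0, 0, 0, 0, 0, 0]
    - [-1, 0, 0, -0.025, 0, 0, 0]
    - [-1, 0, 0, -0.025, 0, 0, 0]
    - [-1, 0, 0, 0, 0, 0, 0]
    - [-1, 0, 0, 0, 0, 0, 0]

```text
time_s: 14.87
ee_pos: [482.9, -110.5, 94.9]
ee_rot: [-180.0, 0.1, 9.1]
force: [-0.8, 0.0, 0.2]
gripper_width: 0.4
gripper_force: 0.0
```

Down 49, then push toward (506.2, −133.1).

Call:
apply_moves:
  increments:
    - [-1, 0, 0, -0.02, 0, 0, 0]
    - [-1, 0, 0, -0.02, 0, 0, 0]
    - [-1, 0, 0, -0.009, 0, 0, 0]
    - [-1, 0, 0, 0, 0, 0, 0]
    - [-1, 0.008, -0.008, 0, 0, 0, 0]

```text
time_s: 15.28
ee_pos: [490.1, -117.6, 47.0]
ee_rot: [-180.0, 0.1, 9.2]
force: [-1.0, 0.9, 0.1]
gripper_width: 0.4
gripper_force: 0.0
```

Call:
apply_moves:
  increments:
    - [-1, 0.008, -0.008, 0, 0, 0, 0]
    - [-1, 0.005, -0.005, 0, 0, 0, 0]
    - [-1, 0, 0, 0, 0, 0, 0]
    - [-1, 0, 0, 0, 0, 0, 0]

```text
time_s: 15.62
ee_pos: [504.5, -131.8, 47.1]
ee_rot: [180.0, -0.1, 9.1]
force: [-0.4, 0.8, 0.1]
gripper_width: 0.7
gripper_force: 0.0
```

Call:
apply_moves:
  increments:
    - [-1, 0.0015, -0.001, 0, 0, 0, 0]
    - [-1, 0, 0, 0, 0, 0, 0]
    - [-1, 0, 0, 0, 0, 0, 0]
    - [-1, -0.01, 0.01, 0, 0, 0, 0]
    - [-1, -0.01, 0.01, 0, 0, 0, 0]

```text
time_s: 16.03
ee_pos: [485.2, -112.0, 46.5]
ee_rot: [180.0, -0.0, 9.1]
force: [0.4, -0.0, 0.5]
gripper_width: 0.4
gripper_force: 0.0
```

Call:
apply_moves:
  increments:
    - [-1, -0.01, 0, 0.03, 0, 0, 0]
    - [-1, -0.01, 0, 0.03, 0, 0, 0]
    - [-1, -0.02, 0.02, 0.03, 0, 0, 0]
    - [-1, -0.03, 0.03, 0.02, 0, 0, 0]
    - [-1, -0.03, 0.03, 0.02, 0, 0, 0]

```text
time_s: 16.45
ee_pos: [391.1, -38.2, 173.3]
ee_rot: [180.0, -0.1, 9.1]
force: [0.3, 1.5, 0.2]
gripper_width: 0.4
gripper_force: 0.0
```

Call:
apply_moves:
  increments:
    - [-1, -0.01, 0.04, 0, 0, 0, 0]
    - [-1, -0.01, 0.04, 0, 0, 0, 0]
    - [-1, -0.01, 0.04, 0, 0, 0, 0]
    - [-1, -0.01, 0.04, 0, 0, 0, 0]
    - [-1, -0.01, 0.04, 0, 0, 0, 0]

```text
time_s: 16.87
ee_pos: [340.6, 162.8, 172.4]
ee_rot: [-180.0, -0.1, 9.1]
force: [1.1, 0.3, 0.1]
gripper_width: 0.6
gripper_force: 0.0
```

Call:
apply_moves:
  increments:
    - [-1, -0.01, 0.04, 0, 0, 0, 0]
    - [-1, -0.01, 0.04, 0, 0, 0, 0]
    - [-1, -0.01, 0.03, 0, 0, 0, 0]
    - [-1, 0, 0, 0, 0, 0, 0]

```text
time_s: 17.2
ee_pos: [310.4, 275.8, 172.3]
ee_rot: [-179.8, -0.0, 9.5]
force: [1.0, -0.2, -0.4]
gripper_width: 0.5
gripper_force: 0.0
```

```bash
python3 - <<'E'
from h import *
f=shot('top')
print(line(f,0,55,30,112)); print(line(f,120,40,32,70))
im=f['color'][176:320,280:432,::-1]
cv2.imwrite('pics/t5.png',cv2.resize(im,None,fx=4.15,fy=4.15,interpolation=cv2.INTER_CUBIC)[:600])
E
```

```text
(np.float64(0.7016769770962757), np.float64(0.1882122932550927), np.float64(-1.0037719762577524), array([163., 161., 161., 163., 155., 109.,  84.,  87.,  88.,  89., 104.,
       133., 161., 163., 163.]))
(np.float64(118.39238005992017), np.float64(120.47863336983957), np.float64(2.5493684327800223), array([162., 164., 165., 166., 131.,  91.,  87.,  87.,  87.,  84.,  87.,
       140., 161., 163., 165.]))
```

View pics/t5.png

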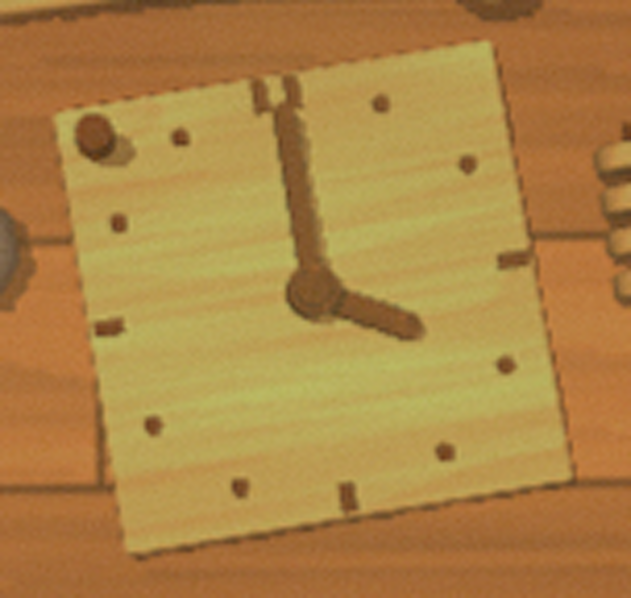

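The long hand's tip now sits between the twelve bars at (283,110), about 0.5° off. The short hand points at the four dot, reading about 119.5°. The board and vial haven't moved and the arm is clear, so I'll hand the job in.

```bash
python3 -c "
from workcell import env; print(env.job_done())"
```

```text
the job is handed in; nothing more can be done
None
```

The clock is set to four and handed in: the long hand is about 0.5° from twelve and the short hand is within about 1–2° of four; the board did not move and nothing else looked disturbed.

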